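Unclip a centrifuge bucket cap and rack the spun tube

TASK

The centrifuge run is over: unload the bucket. Gently squeeze the two side tabs of its snap cap together, evenly, until both hooks let go, lift the cap off without forcing it and set it down right way up on the bench; then lift the spun tube out, keep it upright, and lower it fully home into a free hole of the tube block. Do not drop the cap or the tube, and leave the other things where they are.

Things in the scene. Friction and masses are not known exactly. Their poses are not given: they have to be found in the camera images.
- bucket: Square aluminium centrifuge bucket, 58x58 mm, hung by trunnions in a fixed grey stand (104x72 mm). Origin: centre of the stand's underside, on the bench. z up; its plain trunnion sides face +-x, the latch windows +-y. Rim at z = 78 mm. A white adapter inside (top 14 mm below the rim) holds one tube upright on the bucket's axis; the tube's foot is at z = 28 mm, its top 27 mm above the rim.
- cap: Grey snap cap, 60x60 mm, 0.11 kg, with a clear dome (29 mm across, top 34 mm above the origin). Origin: centre of the face that lies on the rim; axes as the bucket's. A 12 mm skirt hangs below it, so set on the bench its origin is at z = 12 mm. It sits in the bucket's mouth with 0.3 mm of sideways play. The shell's sides, 16 mm high, are at y = +-30 mm.
- tab_left (a point): Middle of the outer face of the cap's +y tab, 33.5 mm from the cap's axis and 8.5 mm above its origin; face 16x16 mm (x, z), black, ribbed. Spring: gives at about 4.5 N, then 1.5 N per mm. Pressed flush with the shell (3.5 mm in) its hook (14 mm wide, below) comes out from under the bucket's ledge; it needs 3.2 mm. At 5 mm it stops. The tab goes straight in, along the cap's y.
- tab_right (a point): The same on the -y tab, the mirror image: the two faces are 67 mm apart. Both hooks must be in at once. A gripper off centre pushes the cap sideways against the bucket, felt as a force along the closing line from the first touch on, and if it cannot give way leaves one hook caught. Fingers that sweep down while closing press the cap down. The cap has 0.9 mm of lift before a caught hook holds it.
- bucket_rim (a point): Centre of the bucket's rim, 78 mm above the bench, bucket axes. Limits: cap against bucket 15 N, in any direction (side push, pull on a caught hook, press down); both fingers together on the cap 90 N. Nothing of the bucket or stand stands out beyond the tabs in y above the stand's base (11 mm high), so fingertips may pass below the rim there.
- serum_tube: Capped blood tube, 78 mm long, 12 g: glass 12.6 mm across, plastic closure 15.8 mm across from 60 to 77 mm above its foot. Origin: centre of its foot; z along it. Under the cap at the start. It must stay within 20 degrees of upright and be pressed on the block with no more than 20 N.
- tube_block: White block that cannot move, 56x108x46 mm (x, y, z), with eight upright 15 mm holes, chamfered, at x = +-13 mm and y = +-13, +-39 mm, floor 6 mm above the bench. Origin: centre of its underside. A tube fully home has its foot at z = 6 mm. The two holes at y = -39 mm hold other tubes, the rest are free.
- block_tube_1: Another capped tube, same size, in the block's hole at x = +13, y = -39 mm. Origin: its foot. Leave it.
- block_tube_2: Another capped tube, same size, in the block's hole at x = -13, y = -39 mm. Origin: its foot. Leave it.
- petri_dish: Clear open dish, 55 mm across, 12 mm high, loose. Origin: centre of its underside. Bystander. Bench free for the cap: x 0.38 to 0.46 m, y -0.26 to -0.13 m, in front of bucket and block.
- vial_a: Small capped vial, 24 mm across, 52 mm high, loose, standing between bucket and block. Origin: its foot. Bystander.
- vial_b: Small capped vial, 24 mm across, 52 mm high, loose, behind the other one. Origin: its foot. Bystander.
- notepad: Black notepad, 70x95x16 mm, lying near the bench's front on the right. Origin: centre of its underside. Bystander.
- marker: Marker pen, 135 mm long, 17 mm thick, lying left of the notepad. Origin: its middle, underside; long axis y. Bystander.

How it is judged:
On the way, in this order (a step that is already met when the one before it is completed fails the run):
1. the cap is lifted clear of the bucket (z of cap in the frame of bucket above 0.112 m), for 0.1 s.
2. the cap stands on the bench, right way up and let go (height (world z) of cap below 0.016 m and angle between cap's own z axis and vertical below 0.1 rad and horizontal distance between cap and bucket above 0.06 m and contact force between the fingers and cap below 0.05 N), for 0.2 s.
3. the tube is lifted out of the bucket (z of serum_tube in the frame of bucket above 0.07 m), for 0.1 s.
At the end, for the whole second after the job is handed in: the cap stands on the bench right way up (origin below 16 mm, within 6 degrees of level, over 60 mm from the bucket's axis) and the tube stands in a hole of the block, its foot within 4 mm of the hole's floor, upright within 7 degrees, both at rest (height (world z) of cap below 0.016 m and angle between cap's own z axis and vertical below 0.1 rad and horizontal distance between cap and bucket above 0.06 m and linear speed of each of cap, serum_tube below 0.02 m/s and z of serum_tube in the frame of tube_block between 0.003 and 0.01 m and x of serum_tube in the frame of tube_block between -0.022 and 0.022 m and y of serum_tube in the frame of tube_block between -0.048 and 0.048 m and angle between serum_tube's own z axis and vertical below 0.12 rad); the robot touches nothing.
It fails at once if the cap is pushed or pulled against the bucket with over 15 N (contact force between cap and bucket above 15 N).
It fails at once if the fingers squeeze the cap with over 90 N (both together), or the tube is pressed on the block with over 20 N (contact force between the fingers and cap above 90 N or contact force between serum_tube and tube_block above 20 N).
It fails at once if the tube is tipped more than 20 degrees (angle between serum_tube's own z axis and vertical above 0.35 rad).
It fails at once if the cap is let go more than 18 mm above the bench, or the tube more than 20 mm above home in the block ((contact force between the fingers and cap below 0.05 N and height (world z) of cap above 0.03 m and horizontal distance between cap and bucket above 0.03 m) or (contact force between the fingers and serum_tube below 0.05 N and height (world z) of serum_tube above 0.026 m and horizontal distance between serum_tube and bucket above 0.03 m)).
It fails at once if another tube or a bystander is moved by over 20 mm (distance of any of block_tube_1, block_tube_2, petri_dish, vial_a, vial_b, notepad, marker from where it was at the start of the episode above 0.02 m).
It also fails if it takes over 58 s, if anything falls off the work surface, if the arm or the gripper's body presses on something with over 40 N, if the wrist force passes 120 N, or if a joint passes its speed limit or range.

ROBOT

A 7-joint arm with a two-finger parallel gripper is mounted at the origin on a cart in front of the work surface, level with it; the furniture and walls round the work are solid. World frame = base frame: x ahead of the robot, y to its left, z up, the work surface at z = 0. Lengths are in m, angles in rad, forces in N, time in s.
With the tool pointing down it reaches from about 0.35 to 0.9 m from the base axis. Payload 8.1 kg.
Tool frame: the origin (TCP) lies midway between the tips of the shut fingers; the grasp point (between the pads) lies 19 mm behind it; z points along the fingers, y is the line along which they close (so a half turn about z gives the same grasp; the last joint's range is limited). The gripper opens to 92 mm and grips with 3 to 60 N. Pads are 19 mm wide; open, the fingers measure 130 mm over their backs; the gripper's body (75 mm by 190 mm) begins 47 mm behind the grasp point.
Start: joints at [1.184, 0.434, 0.025, 1.573, -0.012, 1.134, -0.075], TCP at [0.175, -0.6, 0.227] pointing down, gripper open.
Joint ranges: [-2.62, 2.62], [-0.44, 2.09], [-1.27, 1.32], [0.08, 2.57], [-1.32, 4.46], [0.12, 2], [-2.74, 2.74]. Speed limits (rad/s): [2.22, 2.22, 3.01, 3.01, 3.14, 3.14, 3.14].

INTERFACE

Orientations are given as a rotation vector (axis times angle).
In Python, from cell import arm gives the robot as it stands.
- The arm moves only by the tool carry_out, never from a script. Its arguments are lists of equal length, an entry for each row: "claw": the finger opening in cm, from 0 to 9.18; "delta_pos": the shift along the tool's x, y, z in cm, a list of three; "angular": the turn, a rotation vector about the tool's x, y, z in rad, a list of three. In form: {"claw": [claw, ...], "delta_pos": [[dx, dy, dz], ...], "angular": [[ax, ay, az], ...]}. A call has 1 to 20 rows; each row shifts and turns the commanded pose from where the row before left it, along the tool's axes as they then stand; what a row does not reach is not made up. A row lasts 1/10 s, in which the tool goes at most 50 mm and 8.59 degrees, less where a joint would pass 70% of its speed; a pose out of reach is approached as far as the arm can. A call with a gripper value outside its range is refused whole. The fingers move at their own pace and stop on an object; "force" is the grip in N (left out, the last holds). Time passes only in rows, so rows that do not move let the fingers close. It gives the time, the measured TCP pose, the force, the opening and the grip force at its end, in the units of the state.
- arm.observe(): the state, without advancing time (a new reading comes with each control period).
- arm.get_image(name): name is "side" or "top"; returns a dict with "frame" (420x560x3 uint8, red, green, blue), "mtx" (3x3 intrinsics, pixels), "dist" ([k1, k2, p1, p2, k3] as OpenCV has them; the pictures are not rectified), "T" (4x4, takes a point from camera to world coordinates). Camera axes: x right, y down, z forward; pixel columns grow to the right and rows downward; lengths in m; the calibration is good to about 2 mm. A picture is of the moment at which its call begins. There is no depth.
- arm.sign_off(): hands the job in; it is judged then, once.
Trained networks look in a picture, given as the dict that the camera call returned (one of the last four; its "shot" number tells which), for a name from the list of things; names that differ only in an ending like _2 or _b are one class to them, and where a whole thing is asked for, a point or a joint stands for the part that bears it (a point fixed in the world has none). Each returns a list of dicts, best first, with "conf" (0 to 1); they miss things now and then, are a little off and sometimes report something else, mostly with a low value. They report only what shows in the picture. A call takes as long as a camera call.
- arm.look_for(label, picture): "centre" ([column, row] as shares, 0 to 1, of the picture: columns of its width, rows of its height, amid what is visible of it).
- arm.trace(label, picture): "region" (420x560 bool, what is visible of it) and "centre" ([column, row] as shares, 0 to 1, of the picture: columns of its width, rows of its height, amid what is visible of it).
- arm.place_of(label, picture): "centre" ([column, row] as shares, 0 to 1, of the picture: columns of its width, rows of its height: a listed point, or the origin of a listed thing).
The state is a dict: "clock": time; "joints": joint angles; "dq": joint speeds; "joint_efforts": joint torques, N m; "position": TCP position; "ee_rot": TCP orientation; "force": force on the tool from outside, world axes, zero at the start; "ft_torque": the same for the moment, N m; "width": opening from 0.0 (shut) to 1.0 (fully open); "gripper_force": force on a finger pad.
Only numpy, scipy, OpenCV 4.12 (cv2) and the standard library are available. Lean on these libraries where they do the work, as an engineer would, in place of code of your own. Each camera call takes 0.05 s, during which the arm holds its last target. There are 200 camera calls.

## Working session

There is one attempt and no reset: what is moved stays moved. The work goes in short steps, Python scripts to look and compute and a tool call to move; the robot and the scene stay as the last step left them, time stands still between calls to the robot, and variables do not carry over. Pictures are saved under pics/ and viewed, at most 10 in all, crops included, and the job is handed in when it is done.

Besides the shell and the picture viewer there is one more tool, called after "Request:" by a JSON object that holds its "name" and its "arguments", one argument or row to a line. carry_out: Moves the arm, as the interface text tells. Its arguments: {"type":"object","properties":{"claw":{"type":"array","items":{"type":"number"}},"delta_pos":{"type":"array","items":{"type":"array","items":{"type":"number"}}},"angular":{"type":"array","items":{"type":"array","items":{"type":"number"}}},"force":{"type":"number"}},"required":["claw","delta_pos","angular"]}

```bash
mkdir -p pics; ls; cat > h.py <<'E'
import numpy as np, cv2
from scipy.optimize import least_squares
from scipy.spatial.transform import Rotation as R
from cell import arm
def ray(im,c):
    p=np.array([[[c[0]*560,c[1]*420]]],float)
    u=cv2.undistortPoints(p,im['mtx'],np.array(im['dist']))[0,0]
    d=im['T'][:3,:3]@np.array([u[0],u[1],1]); return im['T'][:3,3],d/np.linalg.norm(d)
def atz(im,c,z):
    o,d=ray(im,c); return o+d*(z-o[2])/d[2]
def tri(rs):
    A=sum(np.eye(3)-np.outer(d,d) for o,d in rs); b=sum((np.eye(3)-np.outer(d,d))@o for o,d in rs)
    x=np.linalg.solve(A,b); return x,[np.linalg.norm((np.eye(3)-np.outer(d,d))@(x-o)) for o,d in rs]
def proj(im,X):
    Ti=np.linalg.inv(im['T']); rv=cv2.Rodrigues(Ti[:3,:3])[0]
    return cv2.projectPoints(np.atleast_2d(X).astype(float),rv,Ti[:3,3],im['mtx'],np.array(im['dist']))[0][:,0]
E
python3 - <<'E'
from h import *
s=arm.observe(); print({k:np.round(v,3) for k,v in s.items()})
ims={n:arm.get_image(n) for n in('side','top')}
for n,im in ims.items():
    cv2.imwrite(f'pics/{n}0.png',im['frame'][:,:,::-1]); print(n,np.round(im['T'],3).tolist(),np.round(im['mtx'],0).tolist(),im['dist'])
for l,z in [('bucket',0),('cap',.078),('tab_left',.0865),('tab_right',.0865),('bucket_rim',.078),('tube_block',0),('block_tube_1',.006),('petri_dish',0),('vial_a',0),('notepad',0),('marker',0)]:
    for n,im in ims.items():
        for r in arm.place_of(l,im)[:3]: print(l,n,round(r['conf'],2),np.round(r['centre'],3),np.round(atz(im,r['centre'],z),4))
E
```

```text
pics
{'clock': np.float64(0.0), 'joints': array([ 1.184,  0.435,  0.025,  1.574, -0.012,  1.134, -0.075]), 'dq': array([-0.003,  0.002, -0.001,  0.001, -0.001, -0.   , -0.002]), 'joint_efforts': array([-2.0000e-03, -6.6785e+01,  9.8400e-01, -3.1446e+01, -6.1000e-02,
        4.3000e-02,  0.0000e+00]), 'position': array([ 0.175, -0.6  ,  0.226]), 'ee_rot': array([-3.109e+00, -4.440e-01,  1.000e-03]), 'force': array([-0.229, -0.182, -0.212]), 'ft_torque': array([ 0.015,  0.001, -0.034]), 'gripper_force': np.float64(0.0), 'width': np.float64(0.999)}
side [[-0.954, -0.181, 0.238, 0.301], [-0.299, 0.537, -0.789, 0.562], [0.015, -0.824, -0.566, 0.663], [0.0, 0.0, 0.0, 1.0]] [[541.0, 0.0, 282.0], [0.0, 541.0, 210.0], [0.0, 0.0, 1.0]] [-0.21766942  0.          0.          0.          0.        ]
top [[0.007, -1.0, 0.015, 0.499], [-1.0, -0.006, 0.022, -0.241], [-0.022, -0.016, -1.0, 1.009], [0.0, 0.0, 0.0, 1.0]] [[491.0, 0.0, 276.0], [0.0, 491.0, 200.0], [0.0, 0.0, 1.0]] [0.05750335 0.         0.         0.         0.        ]
bucket side 0.97 [0.425 0.701] [ 0.5738 -0.0849  0.    ]
bucket top
[... 1094 characters left out ...]
0454  0.    ]
petri_dish side 0.27 [0.453 0.594] [ 0.5905 -0.2143  0.    ]
petri_dish top 0.85 [0.342 0.602] [ 0.4041 -0.0452  0.    ]
vial_a side 0.7 [0.404 0.576] [ 0.6513 -0.2193  0.    ]
vial_a side 0.69 [0.454 0.6  ] [ 0.5872 -0.2075  0.    ]
vial_a top 0.65 [0.486 0.333] [ 0.6378 -0.2097  0.    ]
vial_a top 0.44 [0.485 0.383] [ 0.5943 -0.2079  0.    ]
notepad side 0.83 [0.66  0.488] [ 0.4003 -0.4438  0.    ]
notepad side 0.43 [0.426 0.711] [ 0.569  -0.0752  0.    ]
notepad top 0.94 [0.686 0.607] [ 0.4038 -0.4393  0.    ]
marker side 0.89 [0.63 0.56] [ 0.4153 -0.321   0.    ]
marker side 0.18 [0.453 0.597] [ 0.5894 -0.2107  0.    ]
marker top 0.68 [0.582 0.596] [ 0.4119 -0.3215  0.    ]
```

```bash
python3 - <<'E'
import cv2,numpy as np
t=cv2.imread('pics/top0.png');s=cv2.imread('pics/side0.png')
a=cv2.resize(t[110:230,150:270],(600,600),interpolation=cv2.INTER_CUBIC);cv2.imwrite('pics/topc.png',a)
a=cv2.resize(s[210:330,170:330],(800,600),interpolation=cv2.INTER_CUBIC);cv2.imwrite('pics/sidec.png',a)
E
```

```text
(no output)
```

View pics/top0.png

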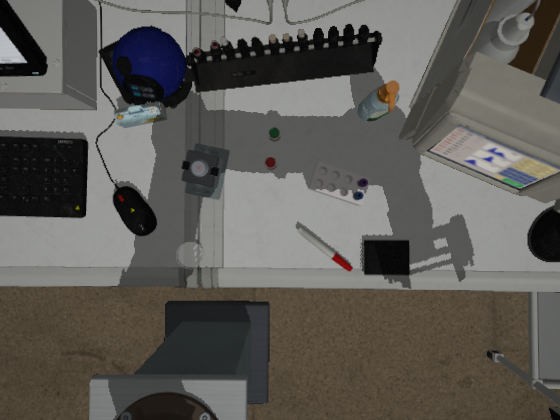

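View pics/topc.png

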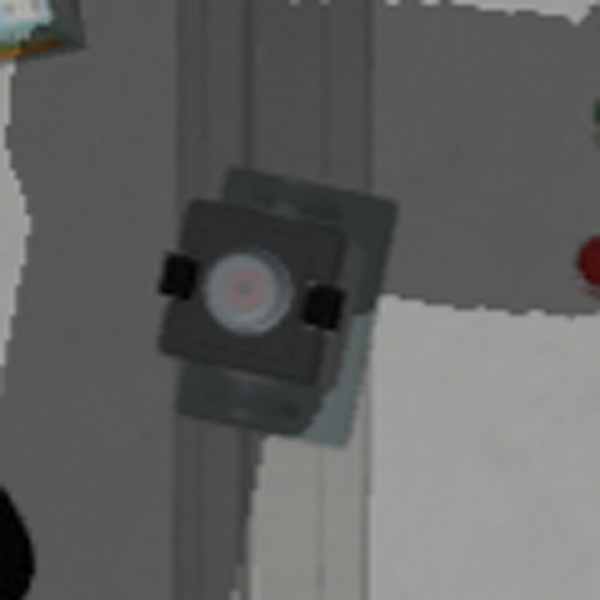

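View pics/sidec.png

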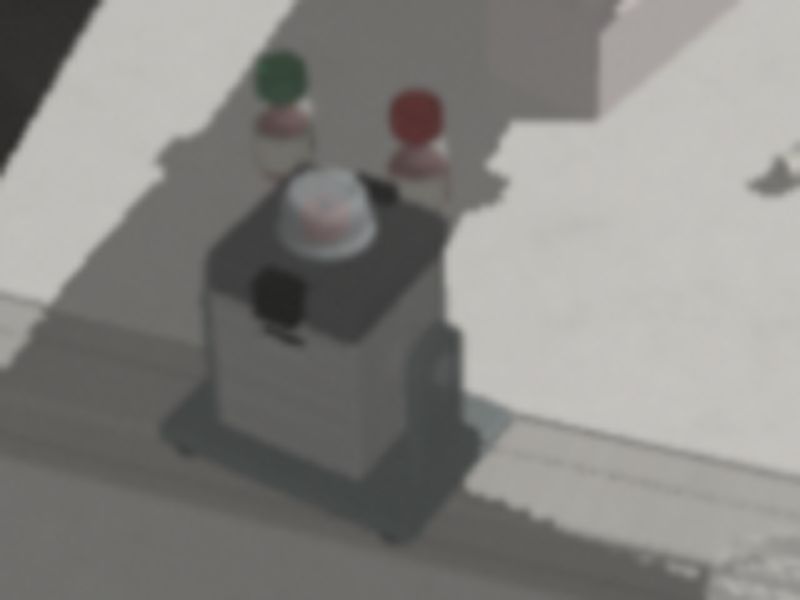

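Top view: the bucket is at about (203,168) with black tabs left (186,165) and right (215,171), yawed about 11°. The block is at about (340,183), vials at (274,133) and (270,162), dish at (190,255), and marker and notepad at the lower right. Side view: the cap's front tab is at about (226,269) and the dome at (235,252).

```bash
cat > fit.py <<'E'
from h import *
def fit(obs,x0,cams,shift=False):
    # obs: list (cam, full-pixel, local xyz)
    def P(v,X): c,s=np.cos(v[2]),np.sin(v[2]); return np.array([v[0]+c*X[0]-s*X[1],v[1]+s*X[0]+c*X[1],X[2]])
    f=lambda v:np.concatenate([proj(cams[c],P(v,X))[0]-p for c,p,X in obs])
    r=least_squares(f,x0,loss='soft_l1'); return r.x,f(r.x).reshape(-1,2)
E
python3 - <<'E'
from fit import *
import pickle
ims={n:arm.get_image(n) for n in('side','top')}
pickle.dump(ims,open('ims0.pkl','wb'))
ct=lambda u,v:np.array([(u+.5)/5-.5+150,(v+.5)/5-.5+110]); cs=lambda u,v:np.array([(u+.5)/5-.5+170,(v+.5)/5-.5+210])
T=[('top',ct(*p),X) for p,X in [((190,200),(.03,.03,.094)),((345,232),(.03,-.03,.094)),((318,383),(-.03,-.03,.094)),((163,352),(-.03,.03,.094)),
 ((230,168),(.036*0+.052,.036,.011)),((397,203),(.052,-.036,.011)),((348,445),(-.052,-.036,.011)),((178,412),(-.052,.036,.011)),((245,287),(0,0,.112))]]
S=[('side',cs(*p),X) for p,X in [((208,268),(.03,.03,.094)),((352,340),(-.03,.03,.094)),((445,220),(-.03,-.03,.094)),((163,428),(.052,.036,.011)),((400,540),(-.052,.036,.005)),((512,412),(-.052,-.036,.011)),((280,297),(0,.0335,.0865))]]
for o in (T,S,T+S):
    v,r=fit(o,[.572,-.076,-.2],ims); print(np.round(v,4),np.round(r,1).tolist())
for n in ims:
  for k in ('cap','tube_block','bucket','serum_tube'):
    for r in arm.place_of(k,ims[n])[:2]: print(n,k,r['conf'],r['centre'])
t=ims['top']['frame'][:,:,::-1]
cv2.imwrite('pics/blk.png',cv2.resize(t[145:225,295:395],(800,640),interpolation=cv2.INTER_CUBIC)[:600])
E
```

```text
[ 0.5719 -0.0779 -0.1913] [[0.1, -0.6], [0.5, -0.7], [-0.4, 0.5], [-0.8, 0.4], [-0.4, -0.5], [0.7, -0.6], [0.5, 1.0], [-0.1, 0.6], [-0.1, 0.0]]
[ 0.5722 -0.0753 -0.2161] [[-1.5, -2.2], [0.3, -4.1], [1.4, -0.5], [-1.7, -0.0], [1.5, 2.5], [1.0, 0.1], [-1.9, 2.9]]
[ 0.5722 -0.0774 -0.1997] [[0.0, -0.8], [0.3, -0.7], [-0.9, 0.5], [-1.2, 0.1], [-0.4, -0.7], [0.7, -0.5], [-0.0, 0.9], [-0.5, 0.3], [-0.4, -0.1], [-0.9, -2.8], [1.2, -5.0], [1.8, -1.5], [-1.2, -0.4], [2.5, 1.4], [1.3, -1.1], [-1.1, 2.2]]
side cap 0.91 [0.4246, 0.6236]
side cap 0.65 [0.3998, 0.6474]
side bucket 0.73 [0.4202, 0.706]
side serum_tube 0.41 [0.6304, 0.5607]
top cap 0.92 [0.3589, 0.4]
top cap 0.69 [0.4846, 0.3202]
top tube_block 0.87 [0.6048, 0.4374]
top bucket 0.66 [0.3688, 0.4062]
```

View pics/blk.png

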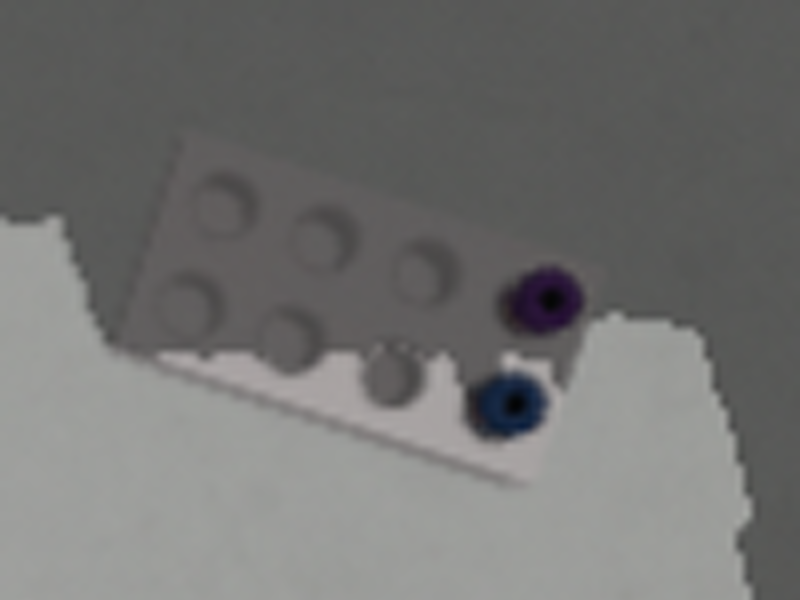

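```bash
cat >> h.py <<'E'
def go(target,yaw=None):
    s=arm.observe(); Rm=R.from_rotvec(s['ee_rot']).as_matrix()
    d=Rm.T@(np.array(target)-s['position'])*100
    y=Rm[:,1]; cur=np.arctan2(-y[0],y[1]); print('delta cm tool',np.round(d,3),'tooly yaw',round(cur,4),'tilt',np.round(Rm[:,2],4))
    if yaw is not None:
        a=(yaw-cur+np.pi/2)%np.pi-np.pi/2; print('tool z turn',round(-a,4)); R2=Rm@R.from_rotvec([0,0,-a]).as_matrix(); print('delta after turn',np.round(R2.T@(np.array(target)-s['position'])*100,3))
def st():
    s=arm.observe(); Rm=R.from_rotvec(s['ee_rot']).as_matrix(); print('t',round(float(s['clock']),2),'p',np.round(s['position'],4),'Ftool',np.round(Rm.T@s['force'],2),'w_mm',round(float(s['width'])*91.8,2),'gf',round(float(s['gripper_force']),2),'q',np.round(s['joints'],2))
E
python3 - <<'E'
from fit import *
import pickle
ims=pickle.load(open('ims0.pkl','rb'))
cb=lambda u,v:np.array([(u+.5)/8-.5+295,(v+.5)/8-.5+145])
O=[('top',cb(*p),X) for p,X in [((225,205),(.013,.039,.046)),((327,240),(.013,.013,.046)),((427,272),(.013,-.013,.046)),((190,305),(-.013,.039,.046)),((290,340),(-.013,.013,.046)),((392,375),(-.013,-.013,.046)),((552,300),(.013,-.039,.083)),((515,403),(-.013,-.039,.083))]]
v,r=fit(O,[.541,-.345,-.33],ims); print(np.round(v,4),np.round(r,1).tolist())
go([.572,-.0775,.2],-.196); st()
E
```

```text
[ 0.5477 -0.343  -0.3235] [[-0.0, -0.0], [-0.2, -0.1], [-0.0, 0.2], [0.0, 0.0], [0.1, -0.1], [0.0, -0.1], [-0.1, -0.0], [0.1, 0.2]]
delta cm tool [ 52.738 -39.047   2.675] tooly yaw -2.8579 tilt [ 0. -0. -1.]
tool z turn 0.4797
delta after turn [ 28.763 -58.981   2.675]
t 1.7 p [ 0.175  -0.6     0.2268] Ftool [ 0.24 -0.39 -0.16] w_mm 91.82 gf 0.0 q [ 1.18  0.43  0.02  1.57 -0.01  1.13 -0.08]
```

Request:
{"name": "carry_out", "arguments": {
  "claw": [9.1, 9.1, 9.1, 9.1, 9.1, 9.1, 9.1, 9.1, 9.1, 9.1, 9.1, 9.1, 9.1, 9.1, 9.1, 9.1, 9.1, 9.1, 9.1, 9.1],
  "delta_pos": [
    [0, 0, 0],
    [0, 0, 0],
    [0, 0, 0],
    [0, 0, 0],
    [1.3, -2.7, 0],
    [1.3, -2.7, 0],
    [1.3, -2.7, 0],
    [1.3, -2.7, 0],
    [1.3, -2.7, 0],
    [1.3, -2.7, 0],
    [1.3, -2.7, 0],
    [1.3, -2.7, 0],
    [1.3, -2.7, 0],
    [1.3, -2.7, 0],
    [1.3, -2.7, 0],
    [1.3, -2.7, 0],
    [1.3, -2.7, 0],
    [1.3, -2.7, 0],
    [1.3, -2.7, 0],
    [1.3, -2.7, 0]
  ],
  "angular": [
    [0, 0, 0.12],
    [0, 0, 0.12],
    [0, 0, 0.12],
    [0, 0, 0.12],
    [0, 0, 0],
    [0, 0, 0],
    [0, 0, 0],
    [0, 0, 0],
    [0, 0, 0],
    [0, 0, 0],
    [0, 0, 0],
    [0, 0, 0],
    [0, 0, 0],
    [0, 0, 0],
    [0, 0, 0],
    [0, 0, 0],
    [0, 0, 0],
    [0, 0, 0],
    [0, 0, 0],
    [0, 0, 0]
  ],
  "force": 3
}}

```text
clock: 3.7
position: [0.4639, -0.2159, 0.2269]
ee_rot: [3.126, -0.308, 0.001]
force: [1.4, -0.9, 0.3]
width: 0.991
gripper_force: 0.0
```

```bash
python3 -c "
from h import *
go([.572,-.0775,.15],-.196); st()"
```

```text
delta cm tool [  7.901 -15.681   7.69 ] tooly yaw 2.9452 tilt [ 3.e-04 -2.e-04 -1.e+00]
tool z turn -0.0004
delta after turn [  7.907 -15.678   7.69 ]
t 3.7 p [ 0.4639 -0.2159  0.2269] Ftool [ 1.53  0.57 -0.34] w_mm 90.99 gf 0.0 q [ 0.4   0.26 -0.09  1.84  0.03  1.05 -1.46]
```

Request:
{"name": "carry_out", "arguments": {
  "claw": [9.1, 9.1, 9.1, 9.1, 9.1, 9.1, 9.1, 9.1, 9.1, 9.1, 9.1, 9.1, 9.1],
  "delta_pos": [
    [1.3, -2.6, 0],
    [1.3, -2.6, 0],
    [1.3, -2.6, 0],
    [1.3, -2.6, 0],
    [1.3, -2.6, 0],
    [1.0, -2.0, 0],
    [0, 0, 0],
    [0, 0, 2],
    [0, 0, 2],
    [0, 0, 2],
    [0, 0, 1.5],
    [0, 0, 0],
    [0, 0, 0]
  ],
  "angular": [
    [0, 0, 0],
    [0, 0, 0],
    [0, 0, 0],
    [0, 0, 0],
    [0, 0, 0],
    [0, 0, 0],
    [0, 0, 0],
    [0, 0, 0],
    [0, 0, 0],
    [0, 0, 0],
    [0, 0, 0],
    [0, 0, 0],
    [0, 0, 0]
  ]
}}

```text
clock: 5.0
position: [0.5659, -0.085, 0.1521]
ee_rot: [3.126, -0.309, -0.0]
force: [0.5, -0.6, -0.5]
width: 0.992
gripper_force: 0.0
```

```bash
python3 -c "
from h import *
go([.572,-.0775,.0695],-.196); st()
ims={n:arm.get_image(n) for n in('side','top')}
a=cv2.resize(ims['top']['frame'][110:230,150:270,::-1],(400,400),interpolation=cv2.INTER_CUBIC)
b=cv2.resize(ims['side']['frame'][190:310,170:290,::-1],(400,400),interpolation=cv2.INTER_CUBIC)
cv2.imwrite('pics/a1.png',np.hstack([a,b]))"
```

```text
delta cm tool [ 0.455 -0.858  8.255] tooly yaw 2.9446 tilt [-3.e-04 -3.e-04 -1.e+00]
tool z turn -0.001
delta after turn [ 0.456 -0.857  8.255]
t 5.0 p [ 0.5659 -0.085   0.1521] Ftool [0.55 0.45 0.48] w_mm 91.06 gf 0.0 q [ 0.16  0.43 -0.15  1.79  0.08  0.93 -1.78]
```

View pics/a1.png

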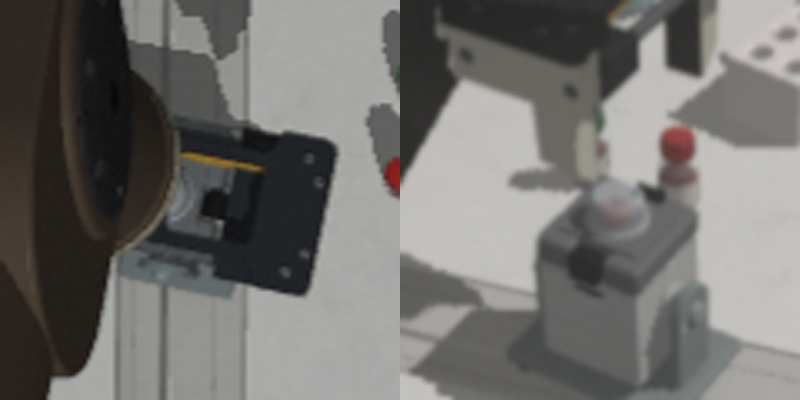

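The gripper is over the cap: the fingers straddle the tabs in the top view (left half), and the side view shows the fingers above the dome.

Request:
{"name": "carry_out", "arguments": {
  "claw": [9.1, 9.1, 9.1, 9.1, 9.1, 9.1, 9.1, 9.1, 9.1, 9.1, 9.1, 9.1, 9.1],
  "delta_pos": [
    [0.23, -0.43, 0],
    [0.23, -0.43, 0],
    [0, 0, 0],
    [0, 0, 1],
    [0, 0, 1],
    [0, 0, 1],
    [0, 0, 1],
    [0, 0, 1],
    [0, 0, 1],
    [0, 0, 1],
    [0, 0, 1],
    [0, 0, 0.25],
    [0, 0, 0]
  ],
  "angular": [
    [0, 0, 0],
    [0, 0, 0],
    [0, 0, 0],
    [0, 0, 0],
    [0, 0, 0],
    [0, 0, 0],
    [0, 0, 0],
    [0, 0, 0],
    [0, 0, 0],
    [0, 0, 0],
    [0, 0, 0],
    [0, 0, 0],
    [0, 0, 0]
  ]
}}

```text
clock: 6.4
position: [0.572, -0.0768, 0.0687]
ee_rot: [3.126, -0.308, -0.001]
force: [-0.3, -0.6, 0.4]
width: 0.991
gripper_force: 0.0
```

Request:
{"name": "carry_out", "arguments": {
  "claw": [8.0, 7.4, 7.2, 7.1, 7.1],
  "delta_pos": [
    [0, 0, 0],
    [0, 0, 0],
    [0, 0, 0],
    [0, 0, 0],
    [0, 0, 0]
  ],
  "angular": [
    [0, 0, 0],
    [0, 0, 0],
    [0, 0, 0],
    [0, 0, 0],
    [0, 0, 0]
  ],
  "force": 3
}}

```text
clock: 6.9
position: [0.5723, -0.0769, 0.0694]
ee_rot: [3.126, -0.308, 0.0]
force: [-0.0, 0.6, -0.2]
width: 0.777
gripper_force: 0.0
```

```bash
python3 -c "
from h import *
go([.572,-.0775,.0695],-.196); st()"
```

```text
delta cm tool [-0.019  0.067 -0.011] tooly yaw 2.9453 tilt [ 3.e-04 -1.e-04 -1.e+00]
tool z turn -0.0003
delta after turn [-0.019  0.067 -0.011]
t 6.9 p [ 0.5723 -0.0769  0.0694] Ftool [-0.16 -0.59  0.24] w_mm 71.36 gf 0.0 q [ 0.14  0.54 -0.14  1.85  0.1   0.76 -1.82]
```

Request:
{"name": "carry_out", "arguments": {
  "claw": [7.0, 6.95, 6.9, 6.9],
  "delta_pos": [
    [0, 0, 0],
    [0, 0, 0],
    [0, 0, 0],
    [0, 0, 0]
  ],
  "angular": [
    [0, 0, 0],
    [0, 0, 0],
    [0, 0, 0],
    [0, 0, 0]
  ]
}}

```text
clock: 7.3
position: [0.5722, -0.0768, 0.0692]
ee_rot: [3.126, -0.308, -0.0]
force: [0.3, 1.0, -0.5]
width: 0.753
gripper_force: 0.0
```

Request:
{"name": "carry_out", "arguments": {
  "claw": [6.85, 6.8, 6.8, 6.8],
  "delta_pos": [
    [0, 0, 0],
    [0, 0, 0],
    [0, 0, 0],
    [0, 0, 0]
  ],
  "angular": [
    [0, 0, 0],
    [0, 0, 0],
    [0, 0, 0],
    [0, 0, 0]
  ]
}}

```text
clock: 7.7
position: [0.5722, -0.0768, 0.0692]
ee_rot: [-3.126, 0.308, 0.0]
force: [-0.1, 0.3, -0.2]
width: 0.741
gripper_force: 0.2
```

Request:
{"name": "carry_out", "arguments": {
  "claw": [6.75, 6.7, 6.7, 6.7],
  "delta_pos": [
    [0, 0, 0],
    [0, 0, 0],
    [0, 0, 0],
    [0, 0, 0]
  ],
  "angular": [
    [0, 0, 0],
    [0, 0, 0],
    [0, 0, 0],
    [0, 0, 0]
  ]
}}

```text
clock: 8.1
position: [0.5723, -0.0765, 0.0692]
ee_rot: [-3.126, 0.307, -0.0]
force: [0.2, 2.9, -0.7]
width: 0.729
gripper_force: 2.2
```

```bash
python3 -c "
from h import *
st()"
```

```text
t 8.1 p [ 0.5723 -0.0765  0.0692] Ftool [-0.35 -2.85  0.69] w_mm 66.95 gf 2.21 q [ 0.14  0.54 -0.14  1.85  0.1   0.76 -1.82]
```

Request:
{"name": "carry_out", "arguments": {
  "claw": [6.9, 6.9, 6.9, 6.8, 6.75, 6.7, 6.7, 6.7],
  "delta_pos": [
    [0, 0, 0],
    [0, -0.05, 0],
    [0, 0, 0],
    [0, 0, 0],
    [0, 0, 0],
    [0, 0, 0],
    [0, 0, 0],
    [0, 0, 0]
  ],
  "angular": [
    [0, 0, 0],
    [0, 0, 0],
    [0, 0, 0],
    [0, 0, 0],
    [0, 0, 0],
    [0, 0, 0],
    [0, 0, 0],
    [0, 0, 0]
  ]
}}

```text
clock: 8.9
position: [0.5723, -0.0765, 0.0692]
ee_rot: [3.126, -0.308, 0.0]
force: [0.1, -0.2, 1.1]
width: 0.732
gripper_force: 2.2
```

```bash
python3 -c "
from h import *
st()"
```

```text
t 8.9 p [ 0.5723 -0.0765  0.0692] Ftool [ 0.17  0.22 -1.07] w_mm 67.15 gf 2.15 q [ 0.14  0.54 -0.14  1.85  0.1   0.76 -1.82]
```

Request:
{"name": "carry_out", "arguments": {
  "claw": [6.65, 6.65],
  "delta_pos": [
    [0, 0, 0],
    [0, 0, 0]
  ],
  "angular": [
    [0, 0, 0],
    [0, 0, 0]
  ]
}}

```text
clock: 9.1
position: [0.5723, -0.0764, 0.0692]
ee_rot: [3.126, -0.308, -0.0]
force: [0.1, -1.6, -0.2]
width: 0.729
gripper_force: 3.0
```

```bash
python3 -c "
from h import *
st()"
```

```text
t 9.1 p [ 0.5723 -0.0764  0.0692] Ftool [0.41 1.57 0.22] w_mm 66.89 gf 3.0 q [ 0.14  0.54 -0.14  1.85  0.1   0.76 -1.82]
```

Request:
{"name": "carry_out", "arguments": {
  "claw": [6.6, 6.55, 6.5, 6.5],
  "delta_pos": [
    [0, 0, 0],
    [0, 0, 0],
    [0, 0, 0],
    [0, 0, 0]
  ],
  "angular": [
    [0, 0, 0],
    [0, 0, 0],
    [0, 0, 0],
    [0, 0, 0]
  ],
  "force": 12
}}

```text
clock: 9.5
position: [0.5724, -0.0764, 0.0692]
ee_rot: [3.126, -0.308, 0.0]
force: [-0.9, 0.1, 0.9]
width: 0.706
gripper_force: 5.9
```

```bash
python3 -c "
from h import *
st()"
```

```text
t 9.5 p [ 0.5724 -0.0764  0.0692] Ftool [-0.87  0.08 -0.89] w_mm 64.8 gf 5.89 q [ 0.14  0.54 -0.14  1.85  0.1   0.76 -1.82]
```

Request:
{"name": "carry_out", "arguments": {
  "claw": [6.4, 6.3, 6.2, 6.2],
  "delta_pos": [
    [0, 0, 0],
    [0, 0, 0],
    [0, 0, 0],
    [0, 0, 0]
  ],
  "angular": [
    [0, 0, 0],
    [0, 0, 0],
    [0, 0, 0],
    [0, 0, 0]
  ],
  "force": 15
}}

```text
clock: 9.9
position: [0.5723, -0.0764, 0.0693]
ee_rot: [3.126, -0.308, 0.0]
force: [-0.1, -0.4, 1.5]
width: 0.681
gripper_force: 8.1
```

Request:
{"name": "carry_out", "arguments": {
  "claw": [6.1, 6.03, 5.98, 5.95, 5.95],
  "delta_pos": [
    [0, 0, 0],
    [0, 0, 0],
    [0, 0, 0],
    [0, 0, 0],
    [0, 0, 0]
  ],
  "angular": [
    [0, 0, 0],
    [0, 0, 0],
    [0, 0, 0],
    [0, 0, 0],
    [0, 0, 0]
  ]
}}

```text
clock: 10.4
position: [0.5723, -0.0764, 0.0693]
ee_rot: [3.126, -0.308, 0.0]
force: [0.2, -1.6, 1.9]
width: 0.65
gripper_force: 12.8
```

```bash
python3 -c "
from h import *
st()"
```

```text
t 10.4 p [ 0.5723 -0.0764  0.0693] Ftool [ 0.48  1.5  -1.91] w_mm 59.69 gf 12.79 q [ 0.14  0.54 -0.14  1.85  0.1   0.76 -1.82]
```

Request:
{"name": "carry_out", "arguments": {
  "claw": [5.95, 5.95, 5.95, 5.95, 5.95],
  "delta_pos": [
    [0, 0, -0.05],
    [0, 0, -0.05],
    [0, 0, -0.05],
    [0, 0, -0.05],
    [0, 0, 0]
  ],
  "angular": [
    [0, 0, 0],
    [0, 0, 0],
    [0, 0, 0],
    [0, 0, 0],
    [0, 0, 0]
  ]
}}

```text
clock: 10.9
position: [0.5724, -0.0764, 0.0712]
ee_rot: [-3.126, 0.308, -0.0]
force: [0.2, -0.8, -0.6]
width: 0.649
gripper_force: 12.9
```

```bash
python3 -c "
from h import *
st()"
```

```text
t 10.9 p [ 0.5724 -0.0764  0.0712] Ftool [0.36 0.71 0.65] w_mm 59.59 gf 12.85 q [ 0.14  0.54 -0.14  1.85  0.1   0.76 -1.82]
```

Request:
{"name": "carry_out", "arguments": {
  "claw": [5.95, 5.95, 5.95, 5.95, 5.95, 5.95, 5.95, 5.95, 5.95, 5.95, 5.95, 5.95, 5.95, 5.95, 5.95],
  "delta_pos": [
    [0, 0, -0.1],
    [0, 0, -0.2],
    [0, 0, -0.3],
    [0, 0, -0.4],
    [0, 0, -0.5],
    [0, 0, -0.6],
    [0, 0, -0.8],
    [0, 0, -0.8],
    [0, 0, -0.8],
    [0, 0, -0.8],
    [0, 0, -0.8],
    [0, 0, -0.8],
    [0, 0, -0.6],
    [0, 0, 0],
    [0, 0, 0]
  ],
  "angular": [
    [0, 0, 0],
    [0, 0, 0],
    [0, 0, 0],
    [0, 0, 0],
    [0, 0, 0],
    [0, 0, 0],
    [0, 0, 0],
    [0, 0, 0],
    [0, 0, 0],
    [0, 0, 0],
    [0, 0, 0],
    [0, 0, 0],
    [0, 0, 0],
    [0, 0, 0],
    [0, 0, 0]
  ]
}}

```text
clock: 12.4
position: [0.5723, -0.0764, 0.1462]
ee_rot: [3.126, -0.308, -0.0]
force: [-0.2, -0.1, -0.5]
width: 0.648
gripper_force: 12.9
```

```bash
python3 -c "
from h import *
st(); go([.42,-.195,.142])"
```

```text
t 12.4 p [ 0.5723 -0.0764  0.1462] Ftool [-0.17  0.17  0.48] w_mm 59.51 gf 12.85 q [ 0.15  0.44 -0.15  1.78  0.08  0.92 -1.8 ]
delta cm tool [-12.62   14.601   0.419] tooly yaw 2.9452 tilt [-0.e+00 -1.e-04 -1.e+00]
```

Request:
{"name": "carry_out", "arguments": {
  "claw": [5.95, 5.95, 5.95, 5.95, 5.95, 5.95, 5.95, 5.95, 5.95, 5.95, 5.95, 5.95, 5.95, 5.95, 5.95, 5.95, 5.95, 5.95, 5.95, 5.95],
  "delta_pos": [
    [-0.7, 0.8, 0],
    [-1.4, 1.6, 0],
    [-1.4, 1.6, 0],
    [-1.4, 1.6, 0],
    [-1.4, 1.6, 0],
    [-1.4, 1.6, 0],
    [-1.4, 1.6, 0],
    [-1.4, 1.6, 0],
    [-1.4, 1.6, 0],
    [-0.7, 1.0, 0],
    [0, 0, 0],
    [0, 0, 1],
    [0, 0, 2],
    [0, 0, 2],
    [0, 0, 2],
    [0, 0, 2],
    [0, 0, 2],
    [0, 0, 1.5],
    [0, 0, 0.7],
    [0, 0, 0]
  ],
  "angular": [
    [0, 0, 0],
    [0, 0, 0],
    [0, 0, 0],
    [0, 0, 0],
    [0, 0, 0],
    [0, 0, 0],
    [0, 0, 0],
    [0, 0, 0],
    [0, 0, 0],
    [0, 0, 0],
    [0, 0, 0],
    [0, 0, 0],
    [0, 0, 0],
    [0, 0, 0],
    [0, 0, 0],
    [0, 0, 0],
    [0, 0, 0],
    [0, 0, 0],
    [0, 0, 0],
    [0, 0, 0]
  ]
}}

```text
clock: 14.4
position: [0.4202, -0.194, 0.0131]
ee_rot: [-3.126, 0.306, 0.003]
force: [0.7, 0.4, -0.8]
width: 0.651
gripper_force: 12.9
```

```bash
python3 -c "
from h import *
st(); go([.42,-.195,.0033])
im=arm.get_image('side'); p=proj(im,[.42,-.195,.03])[0].astype(int); print(p)
f=im['frame'][max(p[1]-75,0):p[1]+75,max(p[0]-100,0):p[0]+100,::-1]; cv2.imwrite('pics/c.png',cv2.resize(f,None,fx=4,fy=4,interpolation=cv2.INTER_CUBIC)[:600,:800])"
```

```text
t 14.4 p [ 0.4202 -0.194   0.0131] Ftool [ 0.64 -0.57  0.78] w_mm 59.79 gf 12.85 q [ 0.39  0.5  -0.1   2.16  0.1   0.49 -1.55]
delta cm tool [0.001 0.099 0.976] tooly yaw 2.9466 tilt [-0.0017  0.001  -1.    ]
[338 261]
```

View pics/c.png

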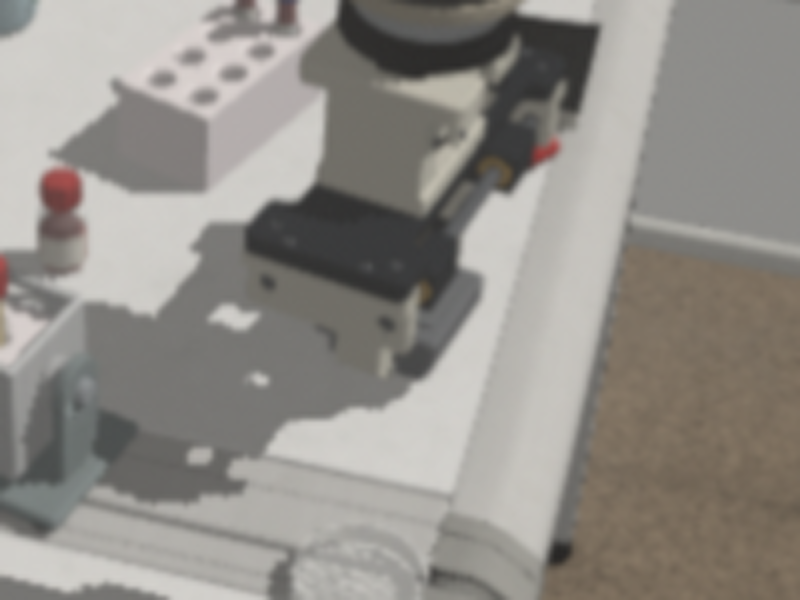

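The cap is held close to the bench in front of the block; the bucket is open with the tube inside it.

Request:
{"name": "carry_out", "arguments": {
  "claw": [5.95, 5.95, 5.95, 5.95, 5.95, 5.95, 5.95],
  "delta_pos": [
    [0, 0, 0.3],
    [0, 0, 0.3],
    [0, 0, 0.2],
    [0, 0, 0.1],
    [0, 0, 0.05],
    [0, 0, 0.05],
    [0, 0, 0]
  ],
  "angular": [
    [0, 0, 0],
    [0, 0, 0],
    [0, 0, 0],
    [0, 0, 0],
    [0, 0, 0],
    [0, 0, 0],
    [0, 0, 0]
  ]
}}

```text
clock: 15.15
position: [0.4203, -0.195, 0.0042]
ee_rot: [3.126, -0.308, 0.0]
force: [0.2, -1.0, -0.6]
width: 0.648
gripper_force: 12.9
```

```bash
python3 -c "
from h import *
st()"
```

```text
t 15.15 p [ 0.4203 -0.195   0.0042] Ftool [0.39 0.93 0.56] w_mm 59.51 gf 12.85 q [ 0.39  0.51 -0.09  2.17  0.1   0.46 -1.55]
```

Lower 1 mm more, then open.

Request:
{"name": "carry_out", "arguments": {
  "claw": [5.95, 5.95, 5.95, 6.2, 6.5, 6.8, 7.2, 7.6, 8.0, 8.0],
  "delta_pos": [
    [0, 0, 0.05],
    [0, 0, 0.04],
    [0, 0, 0],
    [0, 0, 0],
    [0, 0, 0],
    [0, 0, 0],
    [0, 0, 0],
    [0, 0, 0],
    [0, 0, 0],
    [0, 0, 0]
  ],
  "angular": [
    [0, 0, 0],
    [0, 0, 0],
    [0, 0, 0],
    [0, 0, 0],
    [0, 0, 0],
    [0, 0, 0],
    [0, 0, 0],
    [0, 0, 0],
    [0, 0, 0],
    [0, 0, 0]
  ]
}}

```text
clock: 16.15
position: [0.4203, -0.195, 0.0034]
ee_rot: [3.126, -0.308, 0.0]
force: [0.8, -0.6, -0.4]
width: 0.866
gripper_force: 0.0
```

Request:
{"name": "carry_out", "arguments": {
  "claw": [8.0, 8.0, 8.0, 8.0, 8.0, 8.0, 8.0, 8.0, 8.0, 8.0, 8.0, 8.0, 8.0],
  "delta_pos": [
    [0, 0, -0.3],
    [0, 0, -0.6],
    [0, 0, -1],
    [0, 0, -2],
    [0, 0, -2.5],
    [0, 0, -2.5],
    [0, 0, -2.5],
    [0, 0, -2.5],
    [0, 0, -2.5],
    [0, 0, -0.6],
    [0, 0, 0],
    [0, 0, 0],
    [0, 0, 0]
  ],
  "angular": [
    [0, 0, 0],
    [0, 0, 0],
    [0, 0, 0],
    [0, 0, 0],
    [0, 0, 0],
    [0, 0, 0],
    [0, 0, 0],
    [0, 0, 0],
    [0, 0, 0],
    [0, 0, 0],
    [0, 0, 0],
    [0, 0, 0],
    [0, 0, 0]
  ]
}}

```text
clock: 17.45
position: [0.4195, -0.1947, 0.1723]
ee_rot: [-3.126, 0.308, 0.003]
force: [0.0, -0.3, -0.2]
width: 0.873
gripper_force: 0.0
```

```bash
python3 -c "
from h import *
st(); go([.5726,-.0764,.17])
im=arm.get_image('top'); cv2.imwrite('pics/d.png',cv2.resize(im['frame'][120:260,150:400,::-1],(800,448),interpolation=cv2.INTER_CUBIC))
print([ (r['conf'],atz(im,r['centre'],.012)) for r in arm.place_of('cap',im)[:2]])"
```

```text
t 17.45 p [ 0.4195 -0.1947  0.1723] Ftool [0.06 0.27 0.21] w_mm 80.16 gf 0.0 q [ 0.43  0.24 -0.13  2.02  0.04  0.89 -1.49]
delta cm tool [ 12.707 -14.588   0.212] tooly yaw 2.9454 tilt [-1.9e-03  6.0e-04 -1.0e+00]
[(0.46, array([ 0.41624655, -0.19921299,  0.012     ])), (0.46, array([ 0.57408722, -0.07710053,  0.012     ]))]
```

View pics/d.png

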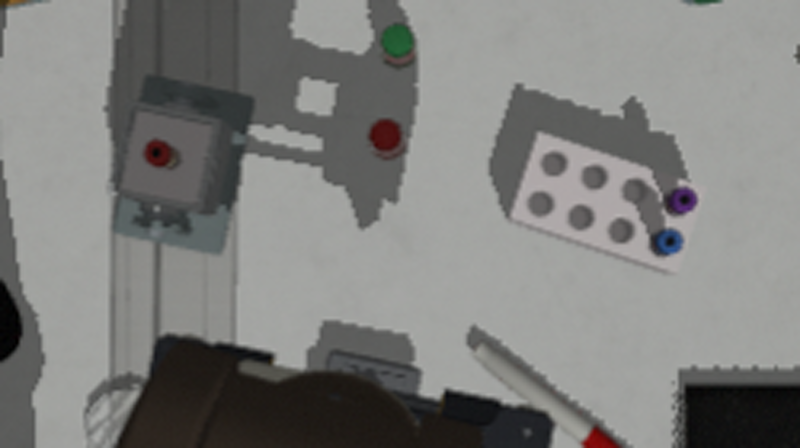

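The cap's edge shows on the bench at crop (375,365) under the wrist. The tube's red closure is at crop (157,153) in the open bucket, and the holes are clearly seen.

```bash
python3 - <<'E'
from fit import *
ims={n:arm.get_image(n) for n in('top','side')}
im=ims['top']
print('tube top', atz(im,[(157.5/3.2-.5+150)/560,(153.5/3.2-.5+120)/420],.105))
for n,i in ims.items():
    for r in arm.trace('serum_tube',i)[:2]: print(n,r['conf'],np.array(r['centre'])*[560,420],r['region'].sum(),atz(i,r['centre'],.099),atz(i,r['centre'],.105))
q=lambda u,v:np.array([(u+.5)/3.2-.5+150,(v+.5)/3.2-.5+120])
O=[('top',q(*p),X) for p,X in [((554,163),(.013,.039,.046)),((595,177),(.013,.013,.046)),((636,190),(.013,-.013,.046)),((540,204),(-.013,.039,.046)),((580,217),(-.013,.013,.046)),((621,230),(-.013,-.013,.046)),((684,200),(.013,-.039,.083)),((669,241),(-.013,-.039,.083))]]
v,r=fit(O,[.541,-.345,-.33],ims); print(np.round(v,4),np.round(r,1).tolist())
E
```

```text
tube top [ 0.57171154 -0.07704332  0.105     ]
top 0.71 [362.88  183.792] 94 [ 0.54352343 -0.38049804  0.099     ] [ 0.54323048 -0.37957679  0.105     ]
side 0.74 [235.928 259.098] 171 [ 0.56649    -0.06518688  0.099     ] [ 0.56366909 -0.05851342  0.105     ]
[ 0.5471 -0.3432 -0.3163] [[-0.1, 0.0], [-0.3, -0.2], [-0.5, -0.0], [0.0, -0.2], [0.2, -0.1], [0.0, 0.1], [0.2, 0.1], [0.5, 0.4]]
```

Request:
{"name": "carry_out", "arguments": {
  "claw": [4, 4, 4, 4, 4, 4, 4, 4, 4, 4, 4, 4],
  "delta_pos": [
    [1.3, -1.5, 0],
    [1.3, -1.5, 0],
    [1.3, -1.5, 0],
    [1.3, -1.5, 0],
    [1.3, -1.5, 0],
    [1.3, -1.5, 0],
    [1.3, -1.5, 0],
    [1.3, -1.5, 0],
    [1.3, -1.5, 0],
    [1.0, -1.1, 0],
    [0, 0, 0],
    [0, 0, 0]
  ],
  "angular": [
    [0, 0, 0],
    [0, 0, 0],
    [0, 0, 0],
    [0, 0, 0],
    [0, 0, 0],
    [0, 0, 0],
    [0, 0, 0],
    [0, 0, 0],
    [0, 0, 0],
    [0, 0, 0],
    [0, 0, 0],
    [0, 0, 0]
  ]
}}

```text
clock: 18.95
position: [0.5729, -0.0769, 0.173]
ee_rot: [3.126, -0.308, -0.001]
force: [-0.4, -0.5, -0.0]
width: 0.434
gripper_force: 0.0
```

```bash
python3 -c "
from h import *
st(); go([.5723,-.0764,.081],-.196)"
```

```text
t 18.95 p [ 0.5729 -0.0769  0.173 ] Ftool [-0.3   0.53  0.01] w_mm 39.81 gf 0.0 q [ 0.16  0.42 -0.17  1.75  0.08  0.98 -1.8 ]
delta cm tool [-0.06  -0.039  9.2  ] tooly yaw 2.9454 tilt [-9.e-04 -3.e-04 -1.e+00]
tool z turn -0.0002
delta after turn [-0.06  -0.039  9.2  ]
```

Request:
{"name": "carry_out", "arguments": {
  "claw": [4, 4, 4, 4, 4, 4, 4, 4, 4, 4],
  "delta_pos": [
    [-0.05, -0.04, 0],
    [0, 0, 1.2],
    [0, 0, 1.5],
    [0, 0, 1.5],
    [0, 0, 1.5],
    [0, 0, 1.5],
    [0, 0, 1],
    [0, 0, 1],
    [0, 0, 0],
    [0, 0, 0]
  ],
  "angular": [
    [0, 0, 0],
    [0, 0, 0],
    [0, 0, 0],
    [0, 0, 0],
    [0, 0, 0],
    [0, 0, 0],
    [0, 0, 0],
    [0, 0, 0],
    [0, 0, 0],
    [0, 0, 0]
  ]
}}

```text
clock: 19.95
position: [0.5729, -0.0762, 0.0814]
ee_rot: [3.126, -0.308, 0.0]
force: [0.9, 1.0, 1.1]
width: 0.437
gripper_force: 0.0
```

Request:
{"name": "carry_out", "arguments": {
  "claw": [3, 2.4, 2.0, 1.8, 1.6, 1.4, 1.4, 1.4, 1.4],
  "delta_pos": [
    [0, 0, 0],
    [0, 0, 0],
    [0, 0, 0],
    [0, 0, 0],
    [0, 0, 0],
    [0, 0, 0],
    [0, 0, 0],
    [0, 0, 0],
    [0, 0, 0]
  ],
  "angular": [
    [0, 0, 0],
    [0, 0, 0],
    [0, 0, 0],
    [0, 0, 0],
    [0, 0, 0],
    [0, 0, 0],
    [0, 0, 0],
    [0, 0, 0],
    [0, 0, 0]
  ],
  "force": 8
}}

```text
clock: 20.85
position: [0.573, -0.0761, 0.0814]
ee_rot: [3.126, -0.308, 0.0]
force: [0.3, 0.4, 1.4]
width: 0.166
gripper_force: 8.0
```

```bash
python3 -c "
from h import *
st()"
```

```text
t 20.85 p [ 0.573  -0.0761  0.0814] Ftool [ 0.23 -0.41 -1.35] w_mm 15.22 gf 8.0 q [ 0.15  0.52 -0.16  1.84  0.11  0.79 -1.83]
```

Request:
{"name": "carry_out", "arguments": {
  "claw": [1.4, 1.4, 1.4, 1.4, 1.4, 1.4, 1.4, 1.4, 1.4, 1.4],
  "delta_pos": [
    [0, 0, -0.2],
    [0, 0, -0.5],
    [0, 0, -1],
    [0, 0, -1.3],
    [0, 0, -1.5],
    [0, 0, -1.5],
    [0, 0, -1.5],
    [0, 0, -1.5],
    [0, 0, -0.6],
    [0, 0, 0]
  ],
  "angular": [
    [0, 0, 0],
    [0, 0, 0],
    [0, 0, 0],
    [0, 0, 0],
    [0, 0, 0],
    [0, 0, 0],
    [0, 0, 0],
    [0, 0, 0],
    [0, 0, 0],
    [0, 0, 0]
  ]
}}

```text
clock: 21.85
position: [0.5736, -0.0761, 0.1789]
ee_rot: [-3.126, 0.308, -0.004]
force: [-0.2, -0.1, 0.7]
width: 0.167
gripper_force: 8.0
```

```bash
python3 -c "
from h import *
st(); go([.5487,-.3010,.175])"
```

```text
t 21.85 p [ 0.5736 -0.0761  0.1789] Ftool [-0.18  0.11 -0.67] w_mm 15.34 gf 8.0 q [ 0.16  0.41 -0.17  1.74  0.08  0.99 -1.8 ]
delta cm tool [ 1.944 22.545  0.384] tooly yaw 2.9452 tilt [ 2.5e-03 -2.0e-04 -1.0e+00]
```

Request:
{"name": "carry_out", "arguments": {
  "claw": [1.4, 1.4, 1.4, 1.4, 1.4, 1.4, 1.4, 1.4, 1.4, 1.4, 1.4, 1.4, 1.4, 1.4, 1.4],
  "delta_pos": [
    [0.1, 0.8, 0],
    [0.1, 1.6, 0],
    [0.2, 2, 0],
    [0.2, 2, 0],
    [0.2, 2, 0],
    [0.2, 2, 0],
    [0.2, 2, 0],
    [0.2, 2, 0],
    [0.2, 2, 0],
    [0.2, 2, 0],
    [0.1, 2, 0],
    [0.1, 1.3, 0],
    [0.1, 0.7, 0],
    [0, 0.1, 0],
    [0, 0, 0]
  ],
  "angular": [
    [0, 0, 0],
    [0, 0, 0],
    [0, 0, 0],
    [0, 0, 0],
    [0, 0, 0],
    [0, 0, 0],
    [0, 0, 0],
    [0, 0, 0],
    [0, 0, 0],
    [0, 0, 0],
    [0, 0, 0],
    [0, 0, 0],
    [0, 0, 0],
    [0, 0, 0],
    [0, 0, 0]
  ]
}}

```text
clock: 23.35
position: [0.5497, -0.3002, 0.1771]
ee_rot: [-3.126, 0.307, 0.0]
force: [0.1, 0.5, -0.0]
width: 0.169
gripper_force: 8.0
```

Request:
{"name": "carry_out", "arguments": {
  "claw": [1.4, 1.4, 1.4, 1.4, 1.4, 1.4],
  "delta_pos": [
    [0, 0, 1],
    [0, 0, 1.5],
    [0, 0, 1.5],
    [0, 0, 1],
    [0, 0, 0],
    [0, 0, 0]
  ],
  "angular": [
    [0, 0, 0],
    [0, 0, 0],
    [0, 0, 0],
    [0, 0, 0],
    [0, 0, 0],
    [0, 0, 0]
  ]
}}

```text
clock: 23.95
position: [0.5498, -0.3005, 0.1274]
ee_rot: [-3.126, 0.307, 0.0]
force: [0.5, 0.1, 0.8]
width: 0.167
gripper_force: 8.0
```

```bash
python3 -c "
from h import *
st(); go([.5487,-.3010,.113])
im=arm.get_image('side'); p=proj(im,[.5487,-.301,.09])[0].astype(int); print(p)
T=proj(im,[[.5487,-.301,.046],[.5487,-.301,.06],[.5487,-.301,.12]]); print((T-[p[0]-67,p[1]-50])*6)
f=im['frame'][p[1]-50:p[1]+50,p[0]-67:p[0]+66,::-1]; cv2.imwrite('pics/e.png',cv2.resize(f,None,fx=6,fy=6,interpolation=cv2.INTER_CUBIC))"
```

```text
t 23.95 p [ 0.5498 -0.3005  0.1274] Ftool [ 0.49 -0.24 -0.78] w_mm 15.35 gf 8.0 q [ 0.49  0.53 -0.11  1.68  0.07  0.94 -1.41]
delta cm tool [-0.102  0.075  1.437] tooly yaw 2.9459 tilt [-0.e+00  2.e-04 -1.e+00]
[288 191]
[[400.04071473 414.81656562]
 [400.95849077 380.21279433]
 [405.02342372 226.10995933]]
```

View pics/e.png

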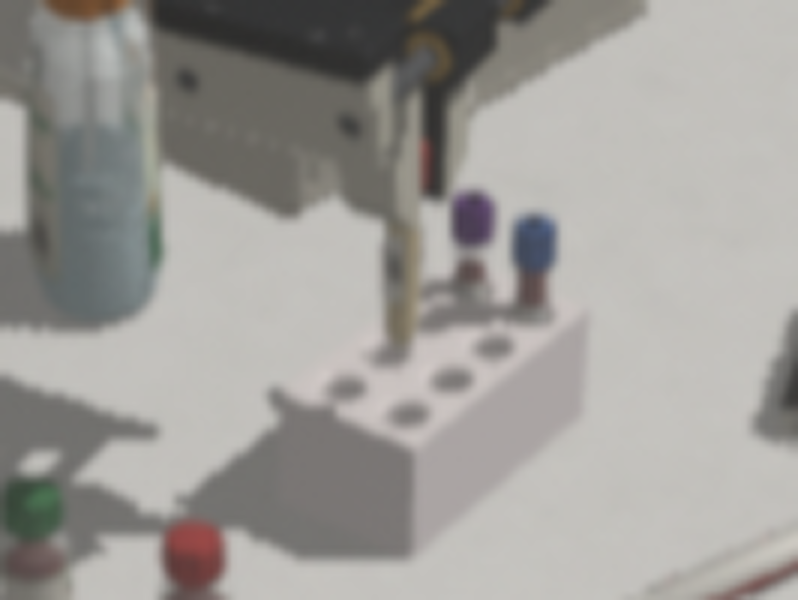

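The tube hangs above the target hole: its foot is at crop (398,348) and the hole at (408,413). It still needs a small shift to -x.

```bash
python3 - <<'E'
from fit import *
im=arm.get_image('side'); ims={'side':im}
X0,Y0=288-67,191-50
q=lambda u,v:np.array([(u+.5)/6-.5+X0,(v+.5)/6-.5+Y0])
g=cv2.cvtColor(im['frame'],cv2.COLOR_RGB2GRAY).astype(float)
O=[]
for p,X in [((348,389),(.013,.039,.046)),((408,413),(-.013,.039,.046)),((452,380),(-.013,.013,.046)),((495,346),(-.013,-.013,.046))]:
    c=q(*p); x,y=np.round(c).astype(int); w=np.clip(185-g[y-4:y+5,x-5:x+6],0,None); 
    bg=np.median(g[y-6:y+7,x-7:x+8]); w=np.clip(bg-12-g[y-4:y+5,x-5:x+6],0,40)
    yy,xx=np.mgrid[y-4:y+5,x-5:x+6]; m=np.array([(w*xx).sum(),(w*yy).sum()])/w.sum(); print(c.round(2),m.round(2)); O.append(('side',m,X))
v,r=fit(O,[.547,-.343,-.32],ims); print(np.round(v,4),r.round(1).tolist())
h=lambda v:(v[0]-.013*np.cos(v[2])-.039*np.sin(v[2]),v[1]-.013*np.sin(v[2])+.039*np.cos(v[2])); print('hole side',h(v),'hole top',h((.5477,-.343,-.3235)),h((.5471,-.3432,-.3163)))
# tube axis in side image: rows through glass
for row in range(Y0+43,Y0+58):
    print(row,g[row,X0+58:X0+76].astype(int).tolist())
print(proj(im,[[.5498,-.3005,z] for z in (.074,.08,.09)]), X0)
E
```

```text
[278.58 205.42] [277.95 205.81]
[288.58 209.42] [288.98 209.47]
[295.92 203.92] [296.1  203.97]
[303.08 198.25] [302.84 196.56]
[ 0.5486 -0.3452 -0.2734] [[0.4, -0.4], [0.1, 0.0], [-0.2, -0.4], [-0.4, 1.3]]
hole side (np.float64(0.5466027852195553), np.float64(-0.3041678473832118)) hole top (np.float64(0.5477719189890539), np.float64(-0.3018904533270067)) (np.float64(0.5468759309462122), np.float64(-0.302091001069606))
184 [191, 192, 192, 193, 186, 158, 111, 90, 95, 111, 129, 147, 173, 189, 193, 194, 190, 172]
185 [192, 192, 192, 192, 186, 159, 111, 87, 92, 111, 129, 148, 173, 188, 192, 193, 190, 165]
186 [193, 193, 192, 192, 186, 161, 115, 90, 93, 110, 130, 149, 172, 183, 186, 187, 181, 149]
187 [193, 193, 193, 192, 187, 164, 123, 103, 101, 114, 130, 148, 164, 165, 161, 161, 153, 124]
188 [193, 193, 194, 193, 187, 165, 129, 114, 111, 118, 132, 144, 148, 138, 130, 129, 123, 108]
189 [193, 193, 193, 192, 187, 166, 130, 118, 117, 120, 132, 140, 133, 125, 128, 129, 125, 113]
190 [192, 193, 192, 191, 188, 169, 131, 116, 117, 121, 133, 141, 135, 135, 149, 154, 150, 134]
191 [192, 192, 192, 192, 188, 171, 130, 112, 113, 120, 136, 153, 158, 156, 154, 153, 150, 136]
192 [192, 191, 191, 191, 188, 170, 128, 109, 111, 120, 138, 161, 167, 154, 137, 130, 128, 123]
193 [191, 191, 190, 191, 188, 169, 127, 109, 111, 120, 137, 153, 150, 135, 124, 120, 119, 117]
194 [192, 192, 192, 192, 190, 170, 129, 109, 110, 120, 135, 142, 132, 124, 121, 120, 123, 129]
195 [192, 192, 194, 194, 191, 173, 135, 111, 111, 120, 136, 143, 134, 129, 130, 134, 145, 160]
196 [192, 193, 195, 196, 195, 179, 143, 115, 111, 121, 143, 161, 159, 156, 158, 165, 175, 186]
197 [194, 195, 198, 200, 197, 180, 148, 119, 112, 124, 155, 180, 183, 183, 184, 189, 192, 195]
198 [195, 196, 198, 196, 186, 166, 141, 123, 120, 132, 165, 189, 194, 194, 195, 196, 197, 197]
[[287.37816811 198.55033121]
 [287.44326421 196.01620412]
 [287.55253732 191.75763854]] 221
```

Request:
{"name": "carry_out", "arguments": {
  "claw": [1.4, 1.4, 1.4, 1.4, 1.4, 1.4, 1.4],
  "delta_pos": [
    [-0.14, 0.08, 0],
    [-0.14, 0.08, 0],
    [0, 0, 0.8],
    [0, 0, 0.8],
    [0, 0, 0.7],
    [0, 0, 0],
    [0, 0, 0]
  ],
  "angular": [
    [0, 0, 0],
    [0, 0, 0],
    [0, 0, 0],
    [0, 0, 0],
    [0, 0, 0],
    [0, 0, 0],
    [0, 0, 0]
  ]
}}

```text
clock: 24.75
position: [0.5464, -0.3017, 0.1039]
ee_rot: [-3.126, 0.308, 0.001]
force: [-0.5, -0.2, 0.5]
width: 0.168
gripper_force: 8.0
```

```bash
python3 -c "
from h import *
st(); go([.5467,-.3015,.1])
im=arm.get_image('side'); f=im['frame'][185:223,262:313,::-1]; cv2.imwrite('pics/f.png',cv2.resize(f,None,fx=15,fy=15,interpolation=cv2.INTER_CUBIC))
print((proj(im,[[.5467,-.3015,.05],[.5467,-.3015,.046]])-[262,185])*15)"
```

```text
t 24.75 p [ 0.5464 -0.3017  0.1039] Ftool [-0.45  0.28 -0.46] w_mm 15.39 gf 8.0 q [ 0.49  0.56 -0.11  1.7   0.07  0.89 -1.41]
delta cm tool [ 0.024 -0.027  0.388] tooly yaw 2.9454 tilt [-7.e-04  4.e-04 -1.e+00]
[[401.1148163  353.15606134]
 [400.4302298  377.74491732]]
```

View pics/f.png

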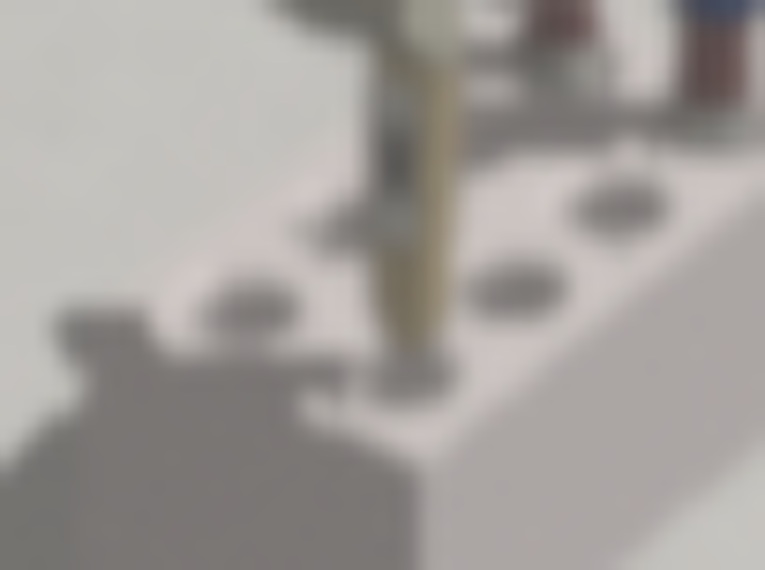

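The tube's foot (412,350) sits centred over the target hole (414,373), so it can be lowered.

Request:
{"name": "carry_out", "arguments": {
  "claw": [1.4, 1.4, 1.4, 1.4, 1.4, 1.4, 1.4],
  "delta_pos": [
    [0, 0, 0.2],
    [0, 0, 0.2],
    [0, 0, 0.2],
    [0, 0, 0.2],
    [0, 0, 0.2],
    [0, 0, 0],
    [0, 0, 0]
  ],
  "angular": [
    [0, 0, 0],
    [0, 0, 0],
    [0, 0, 0],
    [0, 0, 0],
    [0, 0, 0],
    [0, 0, 0],
    [0, 0, 0]
  ]
}}

```text
clock: 25.5
position: [0.5466, -0.3018, 0.0942]
ee_rot: [-3.126, 0.308, 0.0]
force: [1.4, 0.7, -0.7]
width: 0.165
gripper_force: 8.0
```

```bash
python3 -c "
from h import *
st()"
```

```text
t 25.5 p [ 0.5466 -0.3018  0.0942] Ftool [ 1.2  -0.99  0.7 ] w_mm 15.16 gf 8.0 q [ 0.49  0.57 -0.11  1.71  0.08  0.87 -1.41]
```

Request:
{"name": "carry_out", "arguments": {
  "claw": [1.4, 1.4, 1.4, 1.4, 1.4, 1.4, 1.4, 1.4],
  "delta_pos": [
    [0.03, -0.03, 0.2],
    [0, 0, 0.3],
    [0, 0, 0.3],
    [0, 0, 0.3],
    [0, 0, 0.3],
    [0, 0, 0.3],
    [0, 0, 0],
    [0, 0, 0]
  ],
  "angular": [
    [0, 0, 0],
    [0, 0, 0],
    [0, 0, 0],
    [0, 0, 0],
    [0, 0, 0],
    [0, 0, 0],
    [0, 0, 0],
    [0, 0, 0]
  ]
}}

```text
clock: 26.3
position: [0.5469, -0.3016, 0.0772]
ee_rot: [-3.126, 0.308, 0.0]
force: [1.2, 0.4, -0.4]
width: 0.167
gripper_force: 8.0
```

```bash
python3 -c "
from h import *
st()"
```

```text
t 26.3 p [ 0.5469 -0.3016  0.0772] Ftool [ 1.12 -0.58  0.37] w_mm 15.37 gf 8.0 q [ 0.49  0.59 -0.11  1.72  0.08  0.83 -1.42]
```

Request:
{"name": "carry_out", "arguments": {
  "claw": [1.4, 1.4, 1.4, 1.4, 1.4, 1.4, 1.4, 1.4, 1.4, 1.4],
  "delta_pos": [
    [0.02, 0, 0.3],
    [0, 0, 0.3],
    [0, 0, 0.3],
    [0, 0, 0.3],
    [0, 0, 0.2],
    [0, 0, 0.1],
    [0, 0, 0.1],
    [0, 0, 0.1],
    [0, 0, 0],
    [0, 0, 0]
  ],
  "angular": [
    [0, 0, 0],
    [0, 0, 0],
    [0, 0, 0],
    [0, 0, 0],
    [0, 0, 0],
    [0, 0, 0],
    [0, 0, 0],
    [0, 0, 0],
    [0, 0, 0],
    [0, 0, 0]
  ]
}}

```text
clock: 27.3
position: [0.5471, -0.3017, 0.0603]
ee_rot: [3.126, -0.308, -0.0]
force: [-0.7, -0.3, -0.1]
width: 0.167
gripper_force: 8.0
```

```bash
python3 -c "
from h import *
st()"
```

```text
t 27.3 p [ 0.5471 -0.3017  0.0603] Ftool [-0.67  0.48  0.11] w_mm 15.35 gf 8.0 q [ 0.49  0.61 -0.1   1.74  0.08  0.8  -1.42]
```

Request:
{"name": "carry_out", "arguments": {
  "claw": [1.4, 1.4, 1.4, 1.4],
  "delta_pos": [
    [0, 0, 0.05],
    [0, 0, 0.05],
    [0, 0, 0.03],
    [0, 0, 0]
  ],
  "angular": [
    [0, 0, 0],
    [0, 0, 0],
    [0, 0, 0],
    [0, 0, 0]
  ]
}}

```text
clock: 27.7
position: [0.5474, -0.3018, 0.0594]
ee_rot: [3.126, -0.308, 0.001]
force: [-0.5, 0.1, 3.6]
width: 0.172
gripper_force: 8.0
```

```bash
python3 -c "
from h import *
st()"
```

```text
t 27.7 p [ 0.5474 -0.3018  0.0594] Ftool [-0.52 -0.04 -3.64] w_mm 15.79 gf 8.0 q [ 0.49  0.61 -0.1   1.74  0.08  0.8  -1.42]
```

Floor contact at the expected height (3.6 N at TCP z 59.4 mm). Release and go up.

Request:
{"name": "carry_out", "arguments": {
  "claw": [1.7, 1.9, 2.2, 2.6, 3.0, 3.0, 3.0, 3.0, 3.0, 3.0, 3.0, 3.0, 3.0, 3.0, 3.0, 3.0],
  "delta_pos": [
    [0, 0, 0],
    [0, 0, 0],
    [0, 0, 0],
    [0, 0, 0],
    [0, 0, 0],
    [0, 0, 0],
    [0, 0, -0.4],
    [0, 0, -1],
    [0, 0, -1.5],
    [0, 0, -2],
    [0, 0, -2],
    [0, 0, -2],
    [0, 0, -2],
    [0, 0, -2],
    [0, 0, 0],
    [0, 0, 0]
  ],
  "angular": [
    [0, 0, 0],
    [0, 0, 0],
    [0, 0, 0],
    [0, 0, 0],
    [0, 0, 0],
    [0, 0, 0],
    [0, 0, 0],
    [0, 0, 0],
    [0, 0, 0],
    [0, 0, 0],
    [0, 0, 0],
    [0, 0, 0],
    [0, 0, 0],
    [0, 0, 0],
    [0, 0, 0],
    [0, 0, 0]
  ]
}}

```text
clock: 29.3
position: [0.5474, -0.3018, 0.1892]
ee_rot: [3.126, -0.308, 0.003]
force: [-0.6, 0.1, -0.7]
width: 0.329
gripper_force: 0.0
```

```bash
python3 -c "
from h import *
st()
im=arm.get_image('side'); f=im['frame'][130:330,230:480,::-1]; cv2.imwrite('pics/g.png',cv2.resize(f,None,fx=3,fy=3,interpolation=cv2.INTER_CUBIC))"
```

```text
t 29.3 p [ 0.5474 -0.3018  0.1892] Ftool [-0.61  0.02  0.75] w_mm 30.25 gf 0.0 q [ 0.49  0.47 -0.11  1.61  0.06  1.06 -1.4 ]
```

View pics/g.png

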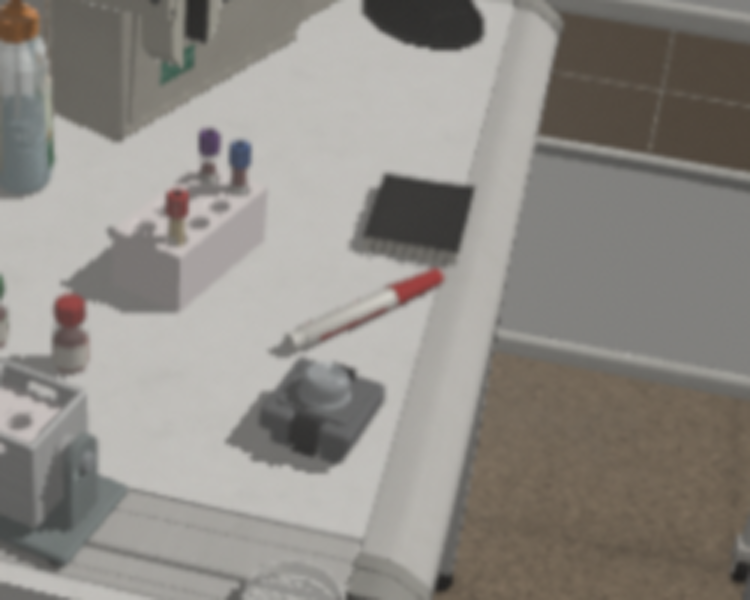

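The tube stands upright in the block hole at (177,215), level with the others. The cap is upright on the bench at (322,410), and nothing else has moved.

```bash
python3 -c "
from cell import arm
print(arm.sign_off())"
```

```text
the job is handed in; nothing more can be done
None
```

The job is handed in at about 29 s: the cap stands right way up on the bench, the tube is fully home in a free block hole, and nothing else moved; the hand-in gave no verdict.

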